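# Put the vacuum clamping on at the interlocked valve bank

## Task

Put the vacuum clamping on at the grey four-lever valve bank. Pull the vent lever (yellow knob) towards you until it is fully home, then push over whichever of the two pump levers (blue knobs) is not locked out today, fully to its stop, and after that push the clamp lever (red knob) fully over to its stop too. The interlock under the cover only lets the levers go in this order, and nothing outside shows which pump is locked out: feel for it, never lean on a lever that is held (more than about 25 N bends the interlock), leave the locked-out lever at home, and do not disturb the things lying around.

Things in the scene. Friction and masses are not known exactly. Their poses are not given: they have to be found in the camera images.
- valve_bank: The valve bank, bolted down: grey body 80 x 240 mm, 62 mm high, on a flange 88 x 272 mm, with a round gauge on its front face. Origin at the centre of its underside; x points from the gauge side to the back (away from the robot), y along the row of levers to the left, z up. The lever pivots lie at x = 0, z = 50 mm, y = +93 (vent), +31 (left pump), -31 (right pump) and -93 mm (clamp); axes along y.
- vent_lever (a joint): Vent lever: 0 = home, leaning 20 degrees to the bank's -x (robot side); 0.70 = fully over, leaning 20 degrees to +x; firm stops at both ends. Stays where left; free, it takes 3.5 N at the knob. Starts somewhere between 0.45 and 0.70. While it is off home both pump levers are held.
- left_pump_lever (a joint): Left pump lever: 0 = home, leaning 20 degrees to the bank's -x (robot side); 0.70 = fully over, leaning 20 degrees to +x; firm stops at both ends. Stays where left; free, it takes 3.5 N at the knob. Starts within 0.05 of home. When held it comes up firm at 0.08 rad (8 mm at the knob), giving to about 0.15 under 20 N. Held until the vent is home; one of the two pump levers, not always the same, is locked out and stays held.
- right_pump_lever (a joint): Right pump lever: 0 = home, leaning 20 degrees to the bank's -x (robot side); 0.70 = fully over, leaning 20 degrees to +x; firm stops at both ends. Stays where left; free, it takes 3.5 N at the knob. Otherwise as the left pump lever; exactly one of the two is locked out.
- clamp_lever (a joint): Clamp lever: 0 = home, leaning 20 degrees to the bank's -x (robot side); 0.70 = fully over, leaning 20 degrees to +x; firm stops at both ends. Stays where left; free, it takes 3.5 N at the knob. Starts within 0.05 of home; held in the same way (firm at 0.08) until a pump lever is fully over.
- vent_knob (a point): Centre of the 29 mm yellow ball knob on the vent lever (first of the four counted from the bank's left end), 105 mm from the lever's pivot on a 10 mm steel shaft. About 149 mm above the table at either end of its stroke and 155 mm in the middle; it travels 72 mm along the bank's x.
- left_pump_knob (a point): Centre of the 29 mm blue ball knob on the left pump lever (second of the four counted from the bank's left end), 105 mm from the lever's pivot on a 10 mm steel shaft. About 149 mm above the table at either end of its stroke and 155 mm in the middle; it travels 72 mm along the bank's x.
- right_pump_knob (a point): Centre of the 29 mm blue ball knob on the right pump lever (third of the four counted from the bank's left end), 105 mm from the lever's pivot on a 10 mm steel shaft. About 149 mm above the table at either end of its stroke and 155 mm in the middle; it travels 72 mm along the bank's x.
- clamp_knob (a point): Centre of the 29 mm red ball knob on the clamp lever (fourth of the four counted from the bank's left end), 105 mm from the lever's pivot on a 10 mm steel shaft. About 149 mm above the table at either end of its stroke and 155 mm in the middle; it travels 72 mm along the bank's x.
- collet_nut: Bystander: steel clamping nut, 50 x 54 x 24 mm, lying flat; origin under its centre. Leave alone.
- collet_1: Bystander: steel spring collet, 32 mm wide, 42 mm high, standing; origin under its centre. Leave alone.
- collet_2: Bystander: the other steel spring collet, same size. Leave alone.
- tape_measure: Bystander: yellow tape measure, 36 x 76 x 66 mm; origin under its centre. Leave alone.
- hex_key: Bystander: long hex key, 40 x 140 x 9 mm, lying flat. Leave alone.

How it is judged:
By the outcome, as a careful person would: the job done as asked, in the order asked, and still so for the second after the job is handed in, with the robot touching nothing.
It also fails if it takes over 54 s, if anything falls off the work surface, if the arm or the gripper's body presses on something with over 40 N, if the wrist force passes 120 N, or if a joint passes its speed limit or range.

## Robot

A 7-joint arm with a two-finger parallel gripper is mounted at the origin on a cart in front of the work surface, level with it; the furniture and walls round the work are solid. World frame = base frame: x ahead of the robot, y to its left, z up, the work surface at z = 0. Lengths are in m, angles in rad, forces in N, time in s.
With the tool pointing down it reaches from about 0.4 to 0.875 m from the base axis. Payload 19.3 kg.
Tool frame: the origin (TCP) lies on the mounting face of the last link; the fingertips stand 173 mm ahead of it and the grasp point (between the pads) lies 155 mm ahead of it (bot.grip_point_offset is the distance from the TCP to the grasp point, in m); z points along the fingers, y is the line along which they close (so a half turn about z gives the same grasp; the last joint's range is limited). The gripper opens to 85 mm and grips with 20 to 120 N. Pads are 22 mm wide; open, the fingers measure 114 mm over their backs; the gripper's body (76 mm by 85 mm) begins 54 mm behind the grasp point. The pads swing forward as they close: fully open they stand 13 mm farther back than shut.
Start: joints at [1.238, 0.521, -0.036, 1.599, 0.021, 1.021, -0.113], TCP at [0.162, -0.604, 0.405] pointing down, gripper open.
Joint ranges: [-2.91, 2.91], [-0.3, 2.13], [-1.5, 1.42], [0.17, 2.43], [-1.26, 4.41], [0.16, 1.93], [-2.52, 2.52]. Speed limits (rad/s): [1.89, 1.89, 2.39, 2.39, 3.01, 3.01, 3.01].

## Interface

Orientations are given as [roll, pitch, yaw] about the fixed x, y, z axes, in that order (R = Rz(yaw) Ry(pitch) Rx(roll)).
In Python, from workcell import bot gives the robot as it stands.
- The arm moves only by the tool arm_command, never from a script. Its argument "deltas" is a list of rows, each a list of 3 entries, a list of its own where there are three numbers: the shift along the tool's x, y, z in cm, then the turn, a rotation vector about the tool's x, y, z in rad, then the finger opening in cm, from 0 to 8.54. In form: [[[tx, ty, tz], [rx, ry, rz], claw], ...]. A call has 1 to 20 rows; each row shifts and turns the commanded pose from where the row before left it, along the tool's axes as they then stand; what a row does not reach is not made up. A row lasts 1/10 s, in which the tool goes at most 50 mm and 8.59 degrees, less where a joint would pass 70% of its speed; a pose out of reach is approached as far as the arm can. A call with a gripper value outside its range is refused whole. The fingers move at their own pace and stop on an object; "newtons" is the grip in N (left out, the last holds). Time passes only in rows, so rows that do not move let the fingers close. It gives the time, the measured TCP pose, the force, the opening and the grip force at its end, in the units of the state.
- bot.observe(): the state, without advancing time (a new reading comes with each control period).
- bot.grab_frame(name): name is "scene" or "top"; returns a dict with "frame" (420x560x3 uint8, red, green, blue), "K" (3x3 intrinsics, pixels), "k1" (the pictures are not rectified: a ray, as slopes to the right and down, at radius r is drawn at 1 + k1 r^2 times it, then the intrinsics apply), "rvec" (rotation vector, rad) and "tvec" (3), from world to camera coordinates, as OpenCV has them. Camera axes: x right, y down, z forward; pixel columns grow to the right and rows downward; lengths in m; the calibration is good to about 2 mm. A picture is of the moment at which its call begins. There is no depth.
- bot.job_done(): hands the job in; it is judged then, once.
Trained networks look in a picture, given as the dict that the camera call returned (one of the last four; its "shot" number tells which), for a name from the list of things; names that differ only in an ending like _2 or _b are one class to them, and where a whole thing is asked for, a point or a joint stands for the part that bears it (a point fixed in the world has none). Each returns a list of dicts, best first, with "p" (0 to 1); they miss things now and then, are a little off and sometimes report something else, mostly with a low value. They report only what shows in the picture. A call takes as long as a camera call.
- bot.find_in(name, picture): "rect" ([left, top, width, height] in pixels, round what is visible of it).
- bot.mark_of(name, picture): "at" ([column, row] in pixels: a listed point, or the origin of a listed thing).
The state is a dict: "clock": time; "qpos": joint angles; "qd": joint speeds; "joint_efforts": joint torques, N m; "position": TCP position; "tool_rot": TCP orientation; "force": force on the tool from outside, world axes, zero at the start; "moment": the same for the moment, N m; "grip_width": finger opening in m; "finger_force": force on a finger pad.
Only numpy, scipy, OpenCV 4.12 (cv2) and the standard library are available. Lean on these libraries where they do the work, as an engineer would, in place of code of your own. Each camera call takes 0.05 s, during which the arm holds its last target. There are 200 camera calls.

## Working session

There is one attempt and no reset: what is moved stays moved. The work goes in short steps, Python scripts to look and compute and a tool call to move; the robot and the scene stay as the last step left them, time stands still between calls to the robot, and variables do not carry over. Pictures are saved under pics/ and viewed, at most 10 in all, crops included, and the job is handed in when it is done.

Besides the shell and the picture viewer there is one more tool, called after ">>>" as a command line: name --argument value ..., lists and objects as JSON in quotes. arm_command: Moves the arm, as the interface text tells. Its arguments: {"type":"object","properties":{"deltas":{"type":"array","items":{"type":"array"}},"newtons":{"type":"number"}},"required":["deltas"]}

```bash
mkdir -p pics; cat > h.py <<'E'
import numpy as np, cv2
from workcell import bot
from scipy.spatial.transform import Rotation as R
def ray(pic,uv):
    K=np.array(pic["K"]);d=np.array([(uv[0]-K[0,2])/K[0,0],(uv[1]-K[1,2])/K[1,1]])
    s=d.copy()
    for _ in range(20): s=d/(1+pic["k1"]*(s@s))
    Rm=cv2.Rodrigues(np.array(pic["rvec"],float))[0];t=np.array(pic["tvec"],float).ravel()
    return -Rm.T@t, Rm.T@np.array([s[0],s[1],1])
def onz(pic,uv,z):
    o,v=ray(pic,uv);return o+v*(z-o[2])/v[2]
def tri(rs):
    A=0;b=0
    for o,v in rs:
        v=v/np.linalg.norm(v);P=np.eye(3)-np.outer(v,v);A=A+P;b=b+P@o
    return np.linalg.solve(A,b)
E
python3 - <<'E'
from h import *
np.set_printoptions(precision=3,suppress=True)
P={n:bot.grab_frame(n) for n in("scene","top")}
for n,p in P.items(): cv2.imwrite(f"pics/{n}0.png",p["frame"][:,:,::-1])
for k in ["vent_knob","left_pump_knob","right_pump_knob","clamp_knob","valve_bank","collet_nut","collet_1","tape_measure","hex_key"]:
    z=.15 if "knob" in k else 0
    for n,p in P.items():
        for r in bot.mark_of(k,p)[:2]: print(k,n,round(r["p"],2),np.round(r["at"],1),onz(p,r["at"],z))
s=bot.observe();print(s)
for p in P.values(): print(ray(p,[280,210]))
E
```

```text
vent_knob scene 0.59 [252.8 193. ] [0.495 0.374 0.15 ]
vent_knob top 0.72 [262.5 201.5] [0.489 0.389 0.15 ]
left_pump_knob scene 0.85 [297.7 185.5] [0.437 0.324 0.15 ]
left_pump_knob scene 0.48 [237.1 347.4] [0.377 0.618 0.15 ]
left_pump_knob top 0.88 [304.6 226.1] [0.442 0.319 0.15 ]
right_pump_knob scene 0.66 [311.2 155.7] [0.447 0.249 0.15 ]
right_pump_knob top 0.84 [337.2 225.6] [0.44  0.263 0.15 ]
clamp_knob scene 0.78 [327.2 138.1] [0.442 0.194 0.15 ]
clamp_knob top 0.93 [372.9 224.7] [0.439 0.202 0.15 ]
valve_bank scene 0.74 [286.8 220.3] [ 0.47   0.294 -0.   ]
valve_bank top 0.82 [313.4 225.3] [0.471 0.294 0.   ]
collet_nut scene 0.94 [192.7 331.8] [0.499 0.578 0.   ]
collet_nut top 0.93 [175.9 214.6] [0.506 0.569 0.   ]
collet_1 scene 0.91 [201.2 272. ] [0.552 0.473 0.   ]
collet_1 scene 0.78 [180.1 299.1] [0.554 0.537 0.   ]
collet_1 top 0.77 [220.5 192.2] [0.548 0.478 0.   ]
collet_1 top 0.59 [189.7 190.2] [0.555 0.541 0.   ]
tape_measure scene 0.75 [238.4 302.1] [0.461 0.494 0.   ]
tape_measure scene 0.73 [238.6 349.2] [0.416 0.568 0.   ]
tape_measure top 0.98 [177.1 256.6] [0.42  0.568 0.   ]
hex_key scene 0.84 [240.4 301.9] [0.458 0.492 0.   ]
hex_key top 0.69 [338.5 224.4] [0.47  0.244 0.   ]
hex_key top 0.57 [213.5 237.7] [0.455 0.494 0.   ]
{'clock': 1.0, 'qpos': array([ 1.238,  0.521, -0.036,  1.6  ,  0.021,  1.021, -0.113]), 'qd': array([-0.001,  0.001, -0.002, -0.002,  0.001,  0.   , -0.   ]), 'joint_efforts': array([ -0.002, -92.684,   1.978, -37.025,   0.018,   0.002,  -0.   ]), 'position': array([ 0.162, -0.604,  0.405]), 'tool_rot': array([-3.141,  0.   ,  0.263]), 'force': array([ 0.448,  0.989, -0.052]), 'moment': array([-0.024,  0.008,  0.036]), 'finger_force': 0.0, 'grip_width': 0.08526368745160956}
(array([0.202, 0.834, 0.771]), array([ 0.293, -0.56 , -0.775]))
(array([0.274, 0.361, 1.056]), array([ 0.214, -0.001, -0.977]))
```

View pics/scene0.png

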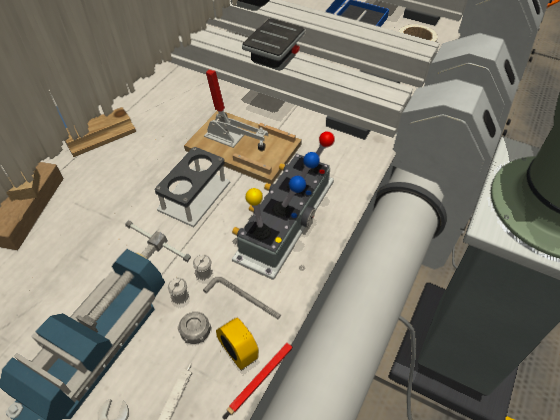

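View pics/top0.png

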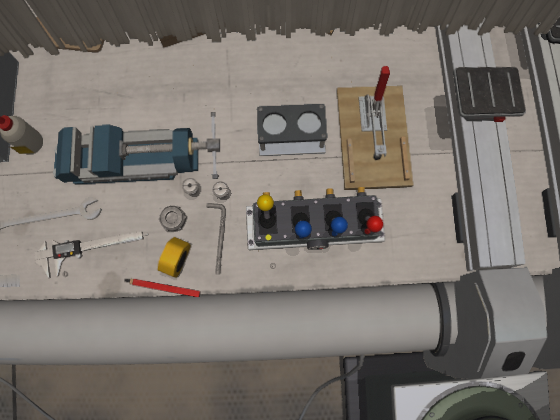

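The bank stands upright in the middle: yellow knob at about (265,203) in the top view leaning back, blue at (303,229) and (339,226), red at (375,225) near home. The bystanders are left of it. I'll check what the grey tube and housings are relative to the robot before moving.

```bash
python3 - <<'E'
from h import *
np.set_printoptions(precision=3,suppress=True)
for n in("scene","top"):
    p=bot.grab_frame(n)
    for X in [(0,0,0),(0,0,.4),(.3,.3,0),(.3,.3,.1),(.162,-.604,.23),(.162,-.604,.6)]:
        uv,_=cv2.projectPoints(np.array([X],float),np.array(p["rvec"]),np.array(p["tvec"]),np.array(p["K"]),np.array([p["k1"],0,0,0.]))
        print(n,X,uv.ravel())
    for uv in ([(252.8,193)] if n=="scene" else [(262.5,201.5),(480,95),(315,290),(385,70),(290,110),(480,340)]): print(uv,onz(p,uv,0),onz(p,uv,.15))
E
```

```text
scene (0, 0, 0) [558.548 206.702]
scene (0, 0, 0.4) [677.878  28.449]
scene (0.3, 0.3, 0) [366.361 257.007]
scene (0.3, 0.3, 0.1) [374.6   224.218]
scene (0.162, -0.604, 0.23) [565.619 -41.192]
scene (0.162, -0.604, 0.6) [ 644.358 -229.374]
(252.8, 193) [0.565 0.264 0.   ] [0.495 0.374 0.15 ]
top (0, 0, 0) [477.079 454.857]
top (0, 0, 0.4) [576.872 515.154]
top (0.3, 0.3, 0) [315.599 311.911]
top (0.3, 0.3, 0.1) [318.799 310.341]
top (0.162, -0.604, 0.23) [759.928 327.996]
top (0.162, -0.604, 0.6) [410.657 231.037]
(262.5, 201.5) [0.524 0.394 0.   ] [0.489 0.389 0.15 ]
(480, 95) [ 0.741 -0.087  0.   ] [ 0.674 -0.023  0.15 ]
(315, 290) [0.342 0.299 0.   ] [0.333 0.308 0.15 ]
(385, 70) [0.805 0.118 0.   ] [0.729 0.153 0.15 ]
(290, 110) [0.719 0.329 0.   ] [0.656 0.333 0.15 ]
(480, 340) [ 0.224 -0.022  0.   ] [0.231 0.032 0.15 ]
```

```bash
python3 - <<'E'
from h import *
np.set_printoptions(precision=3,suppress=True)
s=bot.grab_frame("scene");t=bot.grab_frame("top")
for a,b in [((412,205),(445,325)),((310,330),(300,325)),((500,355),(515,358)),((272,45),(490,90)),((213,73),(385,70)),((190,160),(290,107)),((425,68),(440,150))]:
    # a scene, b top
    ra,rb=ray(s,a),ray(t,b);print(tri([ra,rb]))
# tube edges: tangent planes from both cameras -> x,z lines at y=.4
for c,l in((s,[((385,205),(270,405)),((445,240),(390,420))]),(t,[((430,284),(20,300)),((430,355),(20,367))])):
    for p,q in l:
        o,v=ray(c,p);_,w=ray(c,q);n=np.cross(v,w);n/=np.linalg.norm(n)
        print([ (z,round((n@o-n[1]*.4-n[2]*z)/n[0],3)) for z in(-.2,0,.2,.4)])
E
```

```text
[ 0.267  0.006 -0.144]
[ 0.324  0.342 -0.267]
[-0.068 -0.453 -1.155]
[ 0.694 -0.055  0.128]
[0.712 0.159 0.18 ]
[0.67  0.329 0.109]
[0.4   0.152 0.356]
[(-0.2, np.float64(0.355)), (0, np.float64(0.321)), (0.2, np.float64(0.287)), (0.4, np.float64(0.253))]
[(-0.2, np.float64(0.153)), (0, np.float64(0.169)), (0.2, np.float64(0.184)), (0.4, np.float64(0.2))]
[(-0.2, np.float64(0.355)), (0, np.float64(0.342)), (0.2, np.float64(0.329)), (0.4, np.float64(0.316))]
[(-0.2, np.float64(0.192)), (0, np.float64(0.205)), (0.2, np.float64(0.218)), (0.4, np.float64(0.231))]
```

>>> arm_command --deltas '[[[0,0,0],[0,0,0.13],0],[[0,0,0],[0,0,0.133],0],[[3.6,-3.2,0],[0,0,0],0],[[3.6,-3.2,0],[0,0,0],0],[[3.6,-3.2,0],[0,0,0],0],[[3.6,-3.2,0],[0,0,0],0],[[3.6,-3.2,0],[0,0,0],0],[[3.6,-3.2,0],[0,0,0],0],[[3.6,-3.2,0],[0,0,0],0],[[3.6,-3.2,0],[0,0,0],0],[[1.4,-4.4,0],[0,0,0],0],[[1.4,-4.4,0],[0,0,0],0],[[1.4,-4.4,0],[0,0,0],0],[[1.4,-4.4,0],[0,0,0],0],[[1.4,-4.4,0],[0,0,0],0],[[1.4,-4.4,0],[0,0,0],0],[[1.4,-4.4,0],[0,0,0],0],[[1.4,-4.4,0],[0,0,0],0]]'

```text
clock: 3.0
position: [0.5628, 0.0062, 0.4049]
tool_rot: [3.142, -0.0, -0.0]
force: [1.0, -0.1, -0.3]
grip_width: 0.0001
finger_force: 0.0
```

```bash
cat > knobs.py <<'E'
from h import *
np.set_printoptions(precision=3,suppress=True)
import sys
tag=sys.argv[1]
P={n:bot.grab_frame(n) for n in("scene","top")}
for n,p in P.items(): cv2.imwrite(f"pics/{n}{tag}.png",p["frame"][:,:,::-1])
C={"Y":((20,150,80),(35,255,255)),"B":((105,150,60),(125,255,255)),"R":((0,180,80),(6,255,255))}
box={"scene":(225,125,345,215),"top":(240,180,395,250)}
for c,(lo,hi) in C.items():
    L={}
    for n,p in P.items():
        x0,y0,x1,y1=box[n]
        m=cv2.inRange(cv2.cvtColor(p["frame"],cv2.COLOR_RGB2HSV)[y0:y1,x0:x1],lo,hi)
        k,_,st,_=cv2.connectedComponentsWithStats(m)
        L[n]=[(st[i][0]+x0+st[i][2]/2-.5,st[i][1]+y0+st[i][3]/2-.5,st[i][2],st[i][3]) for i in range(1,k) if st[i][4]>60]
    print(c,L)
    for a in L["scene"]:
        for b in L["top"]:
            X=tri([ray(P["scene"],a[:2]),ray(P["top"],b[:2])])
            if .13<X[2]<.17: print("   ",X,"top@.15",onz(P["top"],b[:2],.15))
s=bot.observe();print(s["position"],s["force"],s["clock"])
E
python3 knobs.py 1
```

```text
Y {'scene': [(np.float64(253.5), np.float64(199.0), np.int32(16), np.int32(23))], 'top': [(np.float64(265.0), np.float64(202.0), np.int32(17), np.int32(17))]}
    [0.488 0.385 0.149] top@.15 [0.488 0.385 0.15 ]
B {'scene': [(np.float64(310.5), np.float64(159.5), np.int32(16), np.int32(16)), (np.float64(297.0), np.float64(184.0), np.int32(17), np.int32(17))], 'top': [(np.float64(339.0), np.float64(226.0), np.int32(17), np.int32(19)), (np.float64(302.5), np.float64(229.0), np.int32(16), np.int32(17))]}
    [0.441 0.261 0.153] top@.15 [0.44 0.26 0.15]
    [0.438 0.323 0.152] top@.15 [0.437 0.323 0.15 ]
R {'scene': [(np.float64(326.5), np.float64(138.5), np.int32(14), np.int32(16))], 'top': [(np.float64(373.5), np.float64(224.5), np.int32(18), np.int32(18))]}
    [0.439 0.202 0.156] top@.15 [0.439 0.201 0.15 ]
[0.563 0.011 0.405] [ 0.163 -1.26   0.035] 3.1
```

>>> arm_command --deltas '[[[-0.4,-4.7,0],[0,0,0],0],[[-0.4,-4.7,0],[0,0,0],0],[[-0.4,-4.7,0],[0,0,0],0],[[-0.4,-4.7,0],[0,0,0],0],[[-0.4,-4.7,0],[0,0,0],0],[[-0.4,-4.7,0],[0,0,0],0],[[-0.4,-4.7,0],[0,0,0],0],[[-0.4,-4.7,0],[0,0,0],0],[[0,0,0],[0,0,0],0],[[0,0,3.2],[0,0,0],0],[[0,0,3.2],[0,0,0],0],[[0,0,3.3],[0,0,0],0],[[0,0,0],[0,0,0],0],[[0,0,0],[0,0,0],0]]'

```text
clock: 4.5
position: [0.5308, 0.3804, 0.3083]
tool_rot: [3.141, 0.0, -0.0]
force: [-0.1, 0.3, 0.8]
grip_width: -0.0
finger_force: 0.0
```

>>> arm_command --deltas '[[[-0.8,0,0],[0,0,0],0],[[-0.8,0,0],[0,0,0],0],[[-0.8,0,0],[0,0,0],0],[[-0.8,0,0],[0,0,0],0],[[-0.8,0,0],[0,0,0],0],[[-0.8,0,0],[0,0,0],0],[[-0.8,0,0],[0,0,0],0],[[-0.4,0,0],[0,0,0],0],[[0,0,0],[0,0,0],0]]'

```text
clock: 5.4
position: [0.4697, 0.3805, 0.3074]
tool_rot: [3.141, 0.001, 0.001]
force: [0.5, -0.7, 1.3]
grip_width: -0.0001
finger_force: 0.0
```

>>> arm_command --deltas '[[[-0.3,0,0],[0,0,0],0],[[-0.3,0,0],[0,0,0],0]]'

```text
clock: 5.6
position: [0.4647, 0.3801, 0.3074]
tool_rot: [3.141, -0.0, -0.001]
force: [5.4, -0.1, -3.4]
grip_width: 0.0
finger_force: 2.5
```

```bash
python3 knobs.py 2
```

```text
Y {'scene': [(np.float64(279.0), np.float64(207.0), np.int32(17), np.int32(15))], 'top': [(np.float64(266.5), np.float64(231.5), np.int32(16), np.int32(16))]}
    [0.437 0.385 0.157] top@.15 [0.436 0.384 0.15 ]
B {'scene': [(np.float64(310.5), np.float64(159.5), np.int32(16), np.int32(16)), (np.float64(297.0), np.float64(184.0), np.int32(17), np.int32(17))], 'top': []}
R {'scene': [(np.float64(326.5), np.float64(139.0), np.int32(14), np.int32(15))], 'top': []}
[0.464 0.38  0.307] [ 1.308 -0.483 -0.68 ] 5.7
```

>>> arm_command --deltas '[[[-0.2,0,0],[0,0,0],0],[[-0.1,0,0],[0,0,0],0]]'

```text
clock: 5.9
position: [0.4616, 0.3802, 0.3076]
tool_rot: [3.141, -0.0, -0.0]
force: [5.4, -0.5, -3.5]
grip_width: 0.0002
finger_force: 3.1
```

>>> arm_command --deltas '[[[-0.2,0,0],[0,0,0],0],[[0,0,0],[0,0,0],0]]'

```text
clock: 6.1
position: [0.4609, 0.3799, 0.3078]
tool_rot: [-3.141, -0.003, -0.001]
force: [16.0, 0.4, -10.4]
grip_width: -0.0002
finger_force: 7.6
```

>>> arm_command --deltas '[[[1.5,0,0],[0,0,0],0],[[0,0,-3],[0,0,0],0],[[0,0,-3],[0,0,0],0],[[-2,2,0],[0,0,0],0],[[-3.1,1.9,0],[0,0,0],0],[[-3.1,1.8,0],[0,0,0],0],[[0,0,0],[0,0,0],0],[[0,0,3],[0,0,0],0],[[0,0,3],[0,0,0],0],[[0,0,0],[0,0,0],0],[[0,0,0],[0,0,0],0]]'

```text
clock: 7.2
position: [0.3926, 0.3238, 0.3082]
tool_rot: [3.141, 0.001, 0.0]
force: [-0.1, 0.3, -0.0]
grip_width: -0.0
finger_force: 0.0
```

```bash
python3 knobs.py 3
```

```text
Y {'scene': [(np.float64(280.5), np.float64(207.0), np.int32(18), np.int32(15))], 'top': []}
B {'scene': [(np.float64(296.0), np.float64(184.0), np.int32(15), np.int32(17))], 'top': []}
R {'scene': [], 'top': []}
[0.393 0.324 0.309] [-0.347  0.325 -0.222] 7.3
```

>>> arm_command --deltas '[[[0.8,0,0],[0,0,0],0],[[0.8,0,0],[0,0,0],0],[[0.3,0,0],[0,0,0],0],[[0.3,0,0],[0,0,0],0]]'

```text
clock: 7.7
position: [0.4147, 0.3234, 0.3079]
tool_rot: [3.142, 0.001, -0.001]
force: [-6.7, -0.3, 4.1]
grip_width: 0.0
finger_force: 3.2
```

>>> arm_command --deltas '[[[0.2,0,0],[0,0,0],0],[[0.1,0,0],[0,0,0],0]]'

```text
clock: 7.9
position: [0.4173, 0.3235, 0.3078]
tool_rot: [3.141, 0.001, -0.0]
force: [-6.2, 0.1, 5.1]
grip_width: 0.0001
finger_force: 2.9
```

>>> arm_command --deltas '[[[0.2,0,0],[0,0,0],0]]'

```text
clock: 8.0
position: [0.4191, 0.3235, 0.3077]
tool_rot: [3.141, 0.001, 0.0]
force: [-4.9, -0.4, 4.5]
grip_width: -0.0001
finger_force: 2.9
```

>>> arm_command --deltas '[[[0.2,0,0],[0,0,0],0],[[0,0,0],[0,0,0],0]]'

```text
clock: 8.2
position: [0.4215, 0.3235, 0.3077]
tool_rot: [3.142, 0.001, -0.0]
force: [-3.4, 1.0, 2.9]
grip_width: 0.0004
finger_force: 1.7
```

>>> arm_command --deltas '[[[0.2,0,0],[0,0,0],0]]'

```text
clock: 8.3
position: [0.4232, 0.3235, 0.3077]
tool_rot: [3.141, 0.001, 0.0]
force: [-5.5, -0.5, 4.7]
grip_width: -0.0001
finger_force: 2.7
```

>>> arm_command --deltas '[[[0.2,0,0],[0,0,0],0],[[0.2,0,0],[0,0,0],0]]'

```text
clock: 8.5
position: [0.4273, 0.3235, 0.3077]
tool_rot: [3.141, 0.001, 0.0]
force: [-4.7, 0.3, 4.0]
grip_width: -0.0001
finger_force: 2.5
```

>>> arm_command --deltas '[[[0.3,0,0],[0,0,0],0],[[0.3,0,0],[0,0,0],0]]'

```text
clock: 8.7
position: [0.4334, 0.3235, 0.3078]
tool_rot: [3.142, 0.001, 0.0]
force: [-4.8, 0.4, 4.1]
grip_width: 0.0001
finger_force: 2.4
```

Left pump is free. I'll run it over.

>>> arm_command --deltas '[[[0.7,0,0],[0,0,0],0],[[0.7,0,0],[0,0,0],0],[[0.7,0,0],[0,0,0],0],[[0.7,0,0],[0,0,0],0],[[0.7,0,0],[0,0,0],0],[[0.5,0,0],[0,0,0],0],[[0.2,0,0],[0,0,0],0]]'

```text
clock: 9.4
position: [0.4759, 0.3234, 0.3073]
tool_rot: [3.141, 0.001, -0.0]
force: [-5.2, 2.3, -2.8]
grip_width: -0.0002
finger_force: 2.3
```

>>> arm_command --deltas '[[[0.2,0,0],[0,0,0],0],[[0.2,0,0],[0,0,0],0]]'

```text
clock: 9.6
position: [0.4793, 0.3233, 0.3072]
tool_rot: [3.141, 0.001, -0.0]
force: [-5.2, 1.0, -3.4]
grip_width: 0.0001
finger_force: 2.5
```

>>> arm_command --deltas '[[[0.2,0,0],[0,0,0],0],[[0,0,0],[0,0,0],0]]'

```text
clock: 9.8
position: [0.4816, 0.3231, 0.3073]
tool_rot: [3.141, 0.001, -0.0]
force: [-2.7, -0.5, -2.2]
grip_width: 0.0003
finger_force: 1.7
```

>>> arm_command --deltas '[[[0.2,0,0],[0,0,0],0],[[0,0,0],[0,0,0],0]]'

```text
clock: 10.0
position: [0.4835, 0.3232, 0.3074]
tool_rot: [3.141, 0.0, -0.0]
force: [-4.3, -0.2, -2.9]
grip_width: 0.0002
finger_force: 2.0
```

>>> arm_command --deltas '[[[0.1,0,0],[0,0,0],0],[[0,0,0],[0,0,0],0]]'

```text
clock: 10.2
position: [0.4843, 0.3232, 0.3075]
tool_rot: [3.141, 0.001, -0.0]
force: [-5.1, -0.4, -3.7]
grip_width: -0.0
finger_force: 2.7
```

>>> arm_command --deltas '[[[0.2,0,0],[0,0,0],0],[[0,0,0],[0,0,0],0]]'

```text
clock: 10.4
position: [0.4851, 0.3234, 0.3072]
tool_rot: [3.14, 0.004, 0.0]
force: [-16.5, -2.6, 3.0]
grip_width: -0.0001
finger_force: 8.4
```

>>> arm_command --deltas '[[[0.1,0,0],[0,0,0],0],[[0,0,0],[0,0,0],0]]'

```text
clock: 10.6
position: [0.4855, 0.3235, 0.3072]
tool_rot: [3.14, 0.005, 0.001]
force: [-23.2, -3.2, 5.0]
grip_width: 0.0001
finger_force: 11.4
```

>>> arm_command --deltas '[[[-2,0,0],[0,0,0],0],[[-4,0,0],[0,0,0],0],[[-3.7,0,0],[0,0,0],0],[[0,0,0],[0,0,0],0],[[0,4.1,0],[0,0,0],0],[[0,4.1,0],[0,0,0],0],[[0,4.1,0],[0,0,0],0],[[0,0,0],[0,0,0],0],[[0,0,0],[0,0,0],0]]'

```text
clock: 11.5
position: [0.3914, 0.1998, 0.3083]
tool_rot: [-3.141, -0.002, -0.002]
force: [1.0, -0.1, 0.2]
grip_width: -0.0001
finger_force: 0.0
```

```bash
python3 knobs.py 4
```

```text
Y {'scene': [(np.float64(280.5), np.float64(207.5), np.int32(18), np.int32(14))], 'top': [(np.float64(266.5), np.float64(231.5), np.int32(16), np.int32(16))]}
    [0.436 0.385 0.156] top@.15 [0.436 0.384 0.15 ]
B {'scene': [(np.float64(310.5), np.float64(159.5), np.int32(16), np.int32(16)), (np.float64(260.5), np.float64(169.5), np.int32(16), np.int32(16))], 'top': [(np.float64(300.0), np.float64(188.5), np.int32(15), np.int32(16)), (np.float64(338.5), np.float64(226.0), np.int32(16), np.int32(19))]}
    [0.441 0.262 0.154] top@.15 [0.44  0.261 0.15 ]
    [0.508 0.323 0.152] top@.15 [0.509 0.323 0.15 ]
R {'scene': [(np.float64(326.5), np.float64(139.0), np.int32(14), np.int32(15))], 'top': []}
[0.391 0.201 0.308] [ 0.179 -0.438  0.535] 11.6
```

>>> arm_command --deltas '[[[0.8,0,0],[0,0,0],0],[[0.8,0,0],[0,0,0],0],[[0.4,0,0],[0,0,0],0],[[0.4,0,0],[0,0,0],0],[[0.2,0,0],[0,0,0],0]]'

```text
clock: 12.1
position: [0.4166, 0.2005, 0.3075]
tool_rot: [3.141, 0.001, -0.0]
force: [-6.7, 1.0, 5.2]
grip_width: -0.0002
finger_force: 3.3
```

>>> arm_command --deltas '[[[0.2,0,0],[0,0,0],0],[[0.2,0,0],[0,0,0],0]]'

```text
clock: 12.3
position: [0.4201, 0.2004, 0.3076]
tool_rot: [3.141, 0.002, 0.0]
force: [-5.0, -0.7, 4.8]
grip_width: -0.0
finger_force: 2.9
```

>>> arm_command --deltas '[[[0.2,0,0],[0,0,0],0],[[0.2,0,0],[0,0,0],0]]'

```text
clock: 12.5
position: [0.4241, 0.2003, 0.3076]
tool_rot: [3.141, 0.001, 0.0]
force: [-5.1, -0.5, 4.4]
grip_width: -0.0001
finger_force: 2.7
```

Free so far; a little further, then the full stroke.

>>> arm_command --deltas '[[[0.3,0,0],[0,0,0],0],[[0.3,0,0],[0,0,0],0]]'

```text
clock: 12.7
position: [0.4302, 0.2004, 0.3076]
tool_rot: [3.141, 0.001, 0.0]
force: [-5.4, -0.4, 4.3]
grip_width: 0.0
finger_force: 2.5
```

>>> arm_command --deltas '[[[0.7,0,0],[0,0,0],0],[[0.7,0,0],[0,0,0],0],[[0.7,0,0],[0,0,0],0],[[0.7,0,0],[0,0,0],0],[[0.7,0,0],[0,0,0],0],[[0.7,0,0],[0,0,0],0],[[0.5,0,0],[0,0,0],0],[[0.2,0,0],[0,0,0],0]]'

```text
clock: 13.5
position: [0.4799, 0.2003, 0.3074]
tool_rot: [3.141, 0.001, -0.001]
force: [-3.7, 1.4, -2.2]
grip_width: -0.0002
finger_force: 1.9
```

>>> arm_command --deltas '[[[0.2,0,0],[0,0,0],0],[[0.1,0,0],[0,0,0],0],[[0,0,0],[0,0,0],0]]'

```text
clock: 13.8
position: [0.4825, 0.2003, 0.3077]
tool_rot: [3.141, 0.0, -0.0]
force: [-2.8, 0.3, -3.3]
grip_width: -0.0
finger_force: 1.4
```

>>> arm_command --deltas '[[[0.2,0,0],[0,0,0],0],[[0.1,0,0],[0,0,0],0],[[0,0,0],[0,0,0],0]]'

```text
clock: 14.1
position: [0.4857, 0.2003, 0.3077]
tool_rot: [-3.142, -0.0, -0.0]
force: [-2.8, 0.1, -1.9]
grip_width: -0.0007
finger_force: 1.4
```

>>> arm_command --deltas '[[[0.1,0,0],[0,0,0],0],[[0,0,0],[0,0,0],0]]'

```text
clock: 14.3
position: [0.4861, 0.2004, 0.3076]
tool_rot: [3.141, 0.001, -0.0]
force: [-8.4, -0.3, 0.5]
grip_width: 0.0001
finger_force: 4.2
```

>>> arm_command --deltas '[[[0.2,0,0],[0,0,0],0],[[0,0,0],[0,0,0],0]]'

```text
clock: 14.5
position: [0.487, 0.2005, 0.3074]
tool_rot: [3.14, 0.005, 0.0]
force: [-20.3, -0.6, 7.8]
grip_width: 0.0003
finger_force: 10.3
```

>>> arm_command --deltas '[[[-2,0,0],[0,0,0],0],[[-4,0,0],[0,0,0],0],[[-3.7,0,0],[0,0,0],0],[[0,0,-4],[0,0,0],0],[[0,0,-4],[0,0,0],0],[[0,4,-2],[0,0,0],0],[[0,4,0],[0,0,0],0],[[1,4,0],[0,0,0],0],[[1,4,0],[0,0,0],0],[[1,4,0],[0,0,0],0],[[0,0,0],[0,0,0],0],[[0,0,0],[0,0,0],0]]'

```text
clock: 15.7
position: [0.4219, -0.0003, 0.4081]
tool_rot: [-3.142, -0.002, -0.002]
force: [0.0, -0.0, 0.3]
grip_width: 0.0002
finger_force: 0.0
```

```bash
python3 knobs.py 5
```

```text
Y {'scene': [(np.float64(280.5), np.float64(207.5), np.int32(18), np.int32(14))], 'top': [(np.float64(266.5), np.float64(231.5), np.int32(16), np.int32(16))]}
    [0.436 0.385 0.156] top@.15 [0.436 0.384 0.15 ]
B {'scene': [(np.float64(310.5), np.float64(159.5), np.int32(16), np.int32(16)), (np.float64(260.5), np.float64(169.5), np.int32(16), np.int32(16))], 'top': [(np.float64(300.0), np.float64(188.5), np.int32(15), np.int32(16)), (np.float64(339.0), np.float64(226.0), np.int32(17), np.int32(19))]}
    [0.441 0.261 0.153] top@.15 [0.44 0.26 0.15]
    [0.508 0.323 0.152] top@.15 [0.509 0.323 0.15 ]
R {'scene': [(np.float64(292.0), np.float64(129.5), np.int32(15), np.int32(10))], 'top': [(np.float64(371.0), np.float64(186.0), np.int32(15), np.int32(13))]}
    [0.51  0.199 0.145] top@.15 [0.508 0.199 0.15 ]
[0.422 0.001 0.408] [-0.265  0.799 -0.144] 15.8
```

View pics/top5.png

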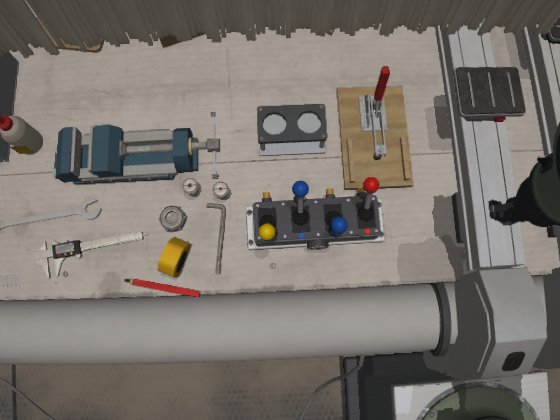

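The yellow knob is home at (267,232). The left blue knob at (300,188) and the red at (371,185) are fully over. The right blue knob is untouched at (339,226), and the bystanders haven't moved.

```bash
python3 -c "
from workcell import bot
print(bot.job_done())"
```

```text
the job is handed in; nothing more can be done
None
```

The job is handed in: vent pulled home, left pump (the free one) pushed to its stop, then clamp to its stop; the right pump lever and the things lying around were not touched, and no push went above about 23 N.

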